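# Feed a rubber heel through the chute flap

## Robot

A 7-joint arm with a two-finger parallel gripper is mounted at the origin on the work surface. World frame = base frame: x ahead of the robot, y to its left, z up, the work surface at z = 0. Lengths are in m, angles in rad, forces in N, time in s.
With the tool pointing down it reaches from about 0.4 to 0.85 m from the base axis. Payload 10.4 kg.
Tool frame: the origin (TCP) lies between the finger pads; the fingertips stand 19 mm ahead of it and the grasp point (between the pads) is the TCP; z points along the fingers, y is the line along which they close (so a half turn about z gives the same grasp; the last joint's range is limited). The gripper opens to 85 mm and grips with 20 to 120 N. Pads are 22 mm wide; open, the fingers measure 114 mm over their backs; the gripper's body (76 mm by 85 mm) begins 54 mm behind the grasp point. The pads swing forward as they close: fully open they stand 13 mm farther back than shut.
Start: joints at [-1.332, 0.332, -0.065, 1.46, 0.022, 1.35, -0.088], TCP at [0.162, 0.604, 0.25] pointing down, gripper open.
Joint ranges: [-2.6, 2.6], [-0.5, 2.12], [-1.47, 1.34], [0.16, 2.42], [-1.27, 4.41], [0.06, 2.06], [-2.6, 2.6]. Speed limits (rad/s): [2.22, 2.22, 2.79, 2.79, 3.14, 3.14, 3.14].

## Interface

Orientations are given as a rotation vector (axis times angle).
In Python, from cell import status, capture, r, find_in, outline_of, place_of gives the robot as it stands.
- The arm moves only by the shell command python3 -m inch 'ROWS'. ROWS is JSON, a list of rows, each a list of 3 entries, a list of its own where there are three numbers: the turn, a rotation vector about the tool's x, y, z in rad, then the shift along the tool's x, y, z in mm, then the finger opening in mm, from 0 to 85.4. A call has 1 to 20 rows; each row is the pose to reach, as a shift and turn from the pose commanded when the call began, along the tool's axes at that moment; what a row does not reach only later rows make up. A row lasts 1/10 s, in which the tool goes at most 50 mm and 8.59 degrees, less where a joint would pass 70% of its speed; a pose out of reach is approached as far as the arm can. A call with a gripper value outside its range is refused whole. The fingers move at their own pace and stop on an object; the grip force is fixed at half the most. Time passes only in rows, so rows that repeat a pose let the fingers close. It gives the time, the measured TCP pose, the force, the opening and the grip force at its end, in the units of the state.
- status.observe(): the state, without advancing time (a new reading comes with each control period).
- capture(name): name is "scene" or "top"; returns a dict with "color" (384x512x3 uint8, red, green, blue), "depth" (384x512 float32, m along the optical axis (not along the pixel's ray), 0 where there is no reading), "intrinsics" (3x3 intrinsics, pixels), "extrinsics" (4x4, takes a point from camera to world coordinates). Camera axes: x right, y up, looking along -z (the intrinsics and any distortion apply to the point x, -y, -z); pixel columns grow to the right and rows downward; lengths in m; the calibration is good to about 2 mm. A picture is of the moment at which its call begins.
- r.sign_off(): hands the job in; it is judged then, once.
Trained networks look in the newest picture that a camera, given by its name, has taken for a name from the list of things; names that differ only in an ending like _2 or _b are one class to them, and where a whole thing is asked for, a point or a joint stands for the part that bears it (a point fixed in the world has none). Each returns a list of dicts, best first, with "conf" (0 to 1); they miss things now and then, are a little off and sometimes report something else, mostly with a low value. They report only what shows in the picture. A call takes as long as a camera call. They do not tell look-alikes from the thing itself.
- find_in(label, camera): "bbox" ([left, top, right, bottom] in pixels, round what is visible of it).
- outline_of(label, camera): "pixels" (384x512 bool, what is visible of it) and "bbox" ([left, top, right, bottom] in pixels, round what is visible of it).
- place_of(label, camera): "point" ([column, row] in pixels: a listed point, or the origin of a listed thing).
The state is a dict: "time": time; "joints": joint angles; "qvel": joint speeds; "joint_efforts": joint torques, N m; "tool_pos": TCP position; "tool_rot": TCP orientation; "force": force on the tool from outside, world axes, zero at the start; "torque": the same for the moment, N m; "gripper_width": finger opening in m; "finger_force": force on a finger pad.
Only numpy, scipy, OpenCV 4.12 (cv2) and the standard library are available. Lean on these libraries where they do the work, as an engineer would, in place of code of your own. Each camera call takes 0.05 s, during which the arm holds its last target. There are 200 camera calls.

## Task

Push the rubber shoe heel along the feed deck of the green chute and through its yellow swinging flap, so that it drops off the end of the deck and lies flat in the catch tray behind. Then draw the fingers back out and let the flap swing fully shut. Only push the heel, never pick it up, and leave the polish tin, glue bottle and shoe brush where they are.

Things in the scene. Friction and masses are not known exactly. Their poses are not given: they have to be found in the camera images.
- chute: Green feed chute fixed to the bench. Origin on the bench surface straight below the flap's hinge line, mid-width. x = feed direction, horizontal, away from the robot (yawed up to 0.3 rad); y = left, along the hinge; z up. Sizes in mm in this frame. Steel deck: flat, top at z = 90, from x = -180 to -6, 130 wide between side lips 12 high, 6 thick; open above in front of x = -10.
- chute_step (a point): Middle of the deck's far edge (chute x = -6, z = 90 mm, just short of the hinge line). There the deck ends in a sheer step 32 mm down to the tray floor. A heel pushed not quite far enough hangs with its rear edge on this step; it drops flat when its rear edge is pushed about 5 to 15 mm past it.
- chute_tray (a point): Centre of the grey catch tray's floor (chute x = 80, z = 58 mm). Tray 161 long, 130 wide, from chute x = -6 to 155. Side cheeks 6 thick from x = -10 to 155 and an end wall at x = 155, upper halves clear, up to z = 164. A clear cover (z = 164 to 167) lies over the tray from x = 13 to 161; nothing stands higher.
- chute_door (a point): Centre of the doorway (chute x = 0, z = 120 mm): 130 wide, 61 high, from the deck (z = 90) to the underside of the hinge rod (8 thick, axis at z = 155). Fingers leaned forward 25 to 45 degrees reach a little through it below the rod, with the gripper's body staying above and in front of it.
- flap (a joint): Angle (rad) of the yellow flap: 0 hanging shut, upright; grows as its lower edge is pushed away from the robot (chute +x), at most 1.45; cannot swing towards the robot. Light sheet (90 g), 124 wide, 60 long, 3 thick, hung on the rod along chute y at x = 0, z = 155 mm. Falls shut by its weight, no spring; gives way to the heel pushed against it.
- flap_edge (a point): Middle of the flap's lower edge; when shut 95 mm above the bench (5 mm above the deck) at chute x = 0, y = 0.
- heel: Loose rubber shoe heel, a D-shaped block, black with a 6 mm orange top layer, about 140 g: 70 long (x), 62 wide (y), 26 high. Origin: centre of its underside (35 mm from either end). Straight flat edge at its -x end (starts facing the robot), round end (radius 31) at +x. Starts lying flat on the deck in front of the flap, turned at most about 0.35 rad from the chute's x, off the middle by at most 20 mm.
- heel_center (a point): Centre of the heel block, 13 mm above its underside.
- polish_tin: Bystander: round black and red polish tin, 75 diameter, 28 high, loose on the bench beside the chute. Origin: centre of its underside.
- glue_bottle: Bystander: yellow glue bottle with red cap, 48 diameter, 110 high, standing loose on the bench beside the chute. Origin: centre of its underside.
- shoe_brush: Bystander: shoe brush, wooden back 110 x 42 on black bristles, 36 high, loose on the bench beside the chute. Origin: centre of its underside, x along its length.
Things that resemble listed ones, but are neither listed nor needed, are in the scene too. Of the things that look like the heel, the smallest one is meant.

How it is judged:
By the outcome, as a careful person would: the job done as asked, in the order asked, and still so for the second after the job is handed in, with the robot touching nothing.
It also fails if it takes over 38 s, if anything falls off the work surface, if the arm or the gripper's body presses on something with over 40 N, if the wrist force passes 120 N, or if a joint passes its speed limit or range.

## Working session

There is one attempt and no reset: what is moved stays moved. The work goes in short steps, Python scripts to look and compute and a shell command to move; the robot and the scene stay as the last step left them, time stands still between calls to the robot, and variables do not carry over. Pictures are saved under pics/ and viewed, at most 10 in all, crops included, and the job is handed in when it is done.

```bash
ls; mkdir -p pics
cat > h.py <<'E'
import numpy as np, cv2
from scipy.spatial.transform import Rotation as R
from cell import status, capture, r, find_in, outline_of, place_of
def w(c,u,v,d=None,z=None):
    K,E=c['intrinsics'],c['extrinsics']
    ray=np.array([(u-K[0,2])/K[0,0],-(v-K[1,2])/K[1,1],-1.])
    if z is not None:
        D=E[:3,:3]@ray; d=(z-E[2,3])/D[2]
    if d is None: d=c['depth'][int(round(v)),int(round(u))]
    return E[:3,:3]@(ray*d)+E[:3,3]
def cloud(c):
    K,E=c['intrinsics'],c['extrinsics']; v,u=np.mgrid[:384,:512]; d=c['depth']
    p=np.stack([(u-K[0,2])/K[0,0]*d,-(v-K[1,2])/K[1,1]*d,-d],-1)
    return p@E[:3,:3].T+E[:3,3]
def save(c,n,box=None,s=1):
    im=c['color'][...,::-1]
    if box: im=im[box[1]:box[3],box[0]:box[2]]
    cv2.imwrite('pics/'+n,cv2.resize(im,None,fx=s,fy=s,interpolation=cv2.INTER_CUBIC))
E
python3 - <<'E'
from h import *
import numpy as np
np.set_printoptions(precision=4,suppress=True)
s=status.observe(); print(s)
cs={n:capture(n) for n in('scene','top')}
im=np.hstack([cs[n]['color'] for n in cs])[...,::-1]
cv2.imwrite('pics/a.png',np.vstack([cv2.resize(im,(800,300))]))
for n in cs:
    save(cs[n],n+'0.png',s=1.5)
    print(n,cs[n]['extrinsics'],cs[n]['intrinsics'])
    for l in['heel','chute','polish_tin','glue_bottle','shoe_brush']:
        for o in find_in(l,n)[:4]: print(l,np.round(o['bbox']),round(o['conf'],2))
    for l in['heel','heel_center','chute','chute_step','chute_tray','chute_door','flap_edge']:
        for o in place_of(l,n)[:4]: 
            u,v=o['point'];print(l,np.round(o['point'],1),round(o['conf'],2), w(cs[n],u,v))
E
```

```text
pics
{'time': 0.0, 'joints': array([-1.3316,  0.3329, -0.0647,  1.4609,  0.0216,  1.3499, -0.0885]), 'qvel': array([ 0.0005,  0.0002, -0.0004,  0.0003,  0.0009,  0.0003,  0.0002]), 'joint_efforts': array([  0.0007, -62.5459,   0.0497, -39.1586,   0.0163,   0.0102,
         0.    ]), 'tool_pos': array([0.1616, 0.6034, 0.2495]), 'tool_rot': array([-0.4099, -3.1146,  0.0023]), 'force': array([-0.1403, -0.6417, -0.2121]), 'torque': array([ 0.0021, -0.0271,  0.0124]), 'finger_force': 0.0, 'gripper_width': 0.08539325234507429}
scene [[ 0.2187 -0.6604  0.7184  1.3158]
 [ 0.9756  0.1318 -0.1758 -0.154 ]
 [ 0.0214  0.7393  0.6731  0.8669]
 [ 0.      0.      0.      1.    ]] [[480.8044   0.     245.7218]
 [  0.     480.8044 190.5833]
 [  0.       0.       1.    ]]
heel [144. 155. 182. 187.] 0.85
heel [152. 182. 182. 210.] 0.55
chute [137. 179. 245. 330.] 0.68
polish_tin [247. 226. 282. 256.] 0.56
glue_bottle [ 82. 258. 114. 304.] 0.79
heel [164.7 179.1] 0.97 [ 0.3455 -0.1357  0.0376]
heel [243.9 184.2] 0.81 [0.4049 0.0635 0.0369]
heel [170.5 202.9] 0.72 [ 0.5235 -0.1327  0.1181]
heel_center [1
[... 600 characters left out ...]
1. 399. 168.] 0.84
shoe_brush [370. 174. 396. 217.] 0.62
heel [249.3 258. ] 0.93 [0.3776 0.0564 0.0344]
heel [321.5 283. ] 0.69 [ 0.3164 -0.1344  0.0392]
heel [325.6 212.9] 0.62 [ 0.4975 -0.1286  0.1173]
heel_center [321.7 280. ] 0.64 [ 0.3234 -0.136   0.0338]
heel_center [243.6 257.3] 0.6 [0.3794 0.0714 0.0369]
heel_center [325.2 211.7] 0.56 [ 0.5005 -0.1281  0.1149]
heel_center [317.2 169. ] 0.55 [ 0.6087 -0.1107  0.1002]
chute [308.4 175.1] 0.8 [ 0.5937 -0.0897  0.0929]
chute_step [385.5 156. ] 0.74 [ 0.6498 -0.2926  0.0785]
chute_step [317.4 173.3] 0.72 [ 0.5989 -0.1128  0.0921]
chute_door [317.2 167.6] 0.68 [ 0.6107 -0.109   0.1095]
flap_edge [317.5 169.2] 0.72 [ 0.6079 -0.1112  0.1017]
```

Run:
```python
from h import *
a=cv2.imread('pics/scene0.png');b=cv2.imread('pics/top0.png')
A=cv2.resize(a[200:520,90:490],(400,320));B=b[120:440,310:630]
B=cv2.resize(B,(400,400));A=cv2.resize(A,(400,320))
can=np.zeros((400,800,3),np.uint8);can[:320,:400]=A;can[:,400:]=B
cv2.imwrite('pics/c1.png',can)
```

```text
(no output)
```

View pics/a.png

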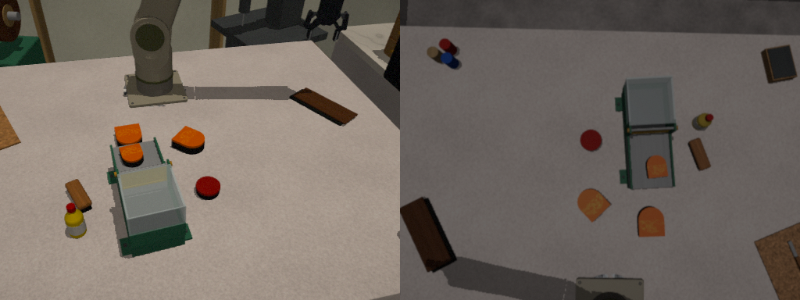

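View pics/c1.png

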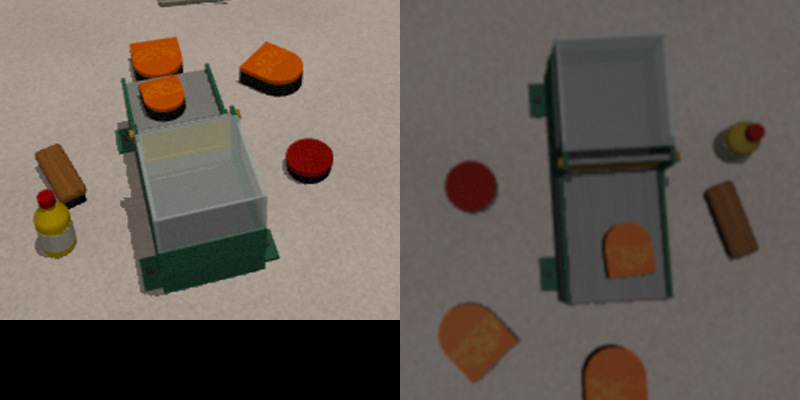

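The orange-topped blocks are at top-view pixels (249,258), (321,281) and (325,212). The one at (325,212) is the target: it is the smallest and it lies on the deck (z≈0.117). The enlarged crop confirms this. Next I fit the chute and heel poses.

```bash
cat > fit.py <<'E'
from h import *
from scipy.optimize import minimize, least_squares
def heelfit(c,z=0.116,ch=None,lo=None):
    hsv=cv2.cvtColor(c['color'],cv2.COLOR_RGB2HSV); P=cloud(c)
    m=(hsv[...,0]<22)&(hsv[...,1]>110)&(abs(P[...,2]-z)<0.012)&(P[...,0]>.42)
    n,l,st,ce=cv2.connectedComponentsWithStats(m.astype(np.uint8))
    k=1+np.argmax(st[1:,4]); v,u=np.nonzero(l==k)
    X=np.array([w(c,a,b,z=z)[:2] for a,b in zip(u,v)])
    return X,P[l==k]
def D(n=60):
    t=np.linspace(-np.pi/2,np.pi/2,n)
    return np.vstack([[[-.035,.031],[-.035,-.031]],np.c_[.004+.031*np.cos(t),.031*np.sin(t)]])
def fitD(X):
    # maximise overlap of D with grid mask
    ctr=X.mean(0); im=np.zeros((400,400),np.uint8); s=2000
    px=((X-ctr)*s+200).astype(int); im[px[:,1],px[:,0]]=1
    im=cv2.morphologyEx(im,cv2.MORPH_CLOSE,cv2.getStructuringElement(cv2.MORPH_ELLIPSE,(13,13)))
    def cost(p):
        c,sn=np.cos(p[2]),np.sin(p[2]); q=D()@np.array([[c,sn],[-sn,c]])+p[:2]/1000
        g=np.zeros_like(im); cv2.fillPoly(g,[np.int32((q*s+200)*16)],1,shift=4)
        return -(g&im).sum()/(g|im).sum()
    best=min((minimize(cost,[0,0,a],method='Nelder-Mead',options=dict(initial_simplex=[[0,0,a],[6,0,a],[0,6,a],[0,0,a+.3]])) for a in np.arange(-.6,.9,.3)),key=lambda o:o.fun)
    return ctr+best.x[:2]/1000,best.x[2],-best.fun
E
python3 - <<'E'
from fit import *
np.set_printoptions(precision=4,suppress=True)
for n in('top','scene'):
    c=capture(n); X,P=heelfit(c); print(n,len(X),fitD(X),P[:,2].mean())
    P=cloud(c); hsv=cv2.cvtColor(c['color'],cv2.COLOR_RGB2HSV)
    m=(abs(P[...,2]-.09)<.006)&(P[...,0]>.4)&(P[...,0]<.63)&(abs(P[...,1]+.1)<.1)&(hsv[...,1]<90)
    k,l,st,ce=cv2.connectedComponentsWithStats(m.astype(np.uint8)); j=1+np.argmax(st[1:,4]); Q=P[l==j]
    r_=cv2.minAreaRect(Q[:,:2].astype(np.float32)*1000); print('deck',len(Q),Q[:,2].mean(),r_,cv2.boxPoints(r_).tolist())
    m=(P[...,2]>.145)&(P[...,2]<.18)&(P[...,0]>.4)&(P[...,0]<.9)&(abs(P[...,1]+.1)<.13)
    Q=P[m]; r_=cv2.minAreaRect(Q[:,:2].astype(np.float32)*1000); print('cover',len(Q),Q[:,2].mean(),r_,cv2.boxPoints(r_).tolist())
    # yellow-ish rod ends / green lips
    m=(hsv[...,0]>45)&(hsv[...,0]<90)&(hsv[...,1]>90)&(P[...,2]>.094)&(P[...,2]<.112)&(P[...,0]>.4)&(P[...,0]<.64)
    Q=P[m]; print('lips',len(Q)); 
    if len(Q)>20: 
        r_=cv2.minAreaRect(Q[:,:2].astype(np.float32)*1000); print(r_)
c=capture('top');save(c,'crop.png',(260,90,370,250),3.7)
E
```

```text
top 648 (array([ 0.5252, -0.0581]), np.float64(-1.6999999999999988), np.float64(-0.0)) 0.11656022188724574
deck 2787 0.09069166843588869 ((518.974853515625, -120.8683853149414), (174.17210388183594, 129.83383178710938), 4.339763641357422) [[427.2261962890625, -62.72746276855469], [437.05078125, -192.18905639648438], [610.7235107421875, -179.00930786132812], [600.89892578125, -49.54771423339844]]
cover 4027 0.16718308580725894 ((686.8045654296875, -106.68791961669922), (172.09878540039062, 153.35552978515625), 4.227386951446533) [[595.3369750976562, -36.561885833740234], [606.6415405273438, -189.5001983642578], [778.2721557617188, -176.81394958496094], [766.9675903320312, -23.875640869140625]]
lips 236
((538.065185546875, -117.74490356445312), (206.9920196533203, 141.17002868652344), 4.435725688934326)
scene 602 (array([ 0.4573, -0.0616]), np.float64(-2.100000000000001), np.float64(-0.0)) 0.1165537841476812
deck 1042 0.09129378721240698 ((481.88153076171875, -121.39909362792969), (114.931640625, 130.01197814941406), 3.945821523666382) [[420.07867431640625, -60.5015983581543], [429.02520751953125, -190.2053985595703], [543.6843872070312, -182.2965850830078], [534.7378540039062, -52.59278869628906]]
cover 5092 0.16644998867209979 ((683.4810791015625, -107.68937683105469), (173.98915100097656, 153.42225646972656), 3.6654367446899414) [[591.76025390625, -36.69676208496094], [601.568603515625, -189.80517578125], [775.201904296875, -178.68199157714844], [765.3935546875, -25.573577880859375]]
lips 166
((532.0120849609375, -118.46670532226562), (201.07794189453125, 141.41236877441406), 4.316604137420654)fit.py:21: RuntimeWarning: overflow encountered in scalar negative
  return -(g&im).sum()/(g|im).sum()
```

View pics/crop.png

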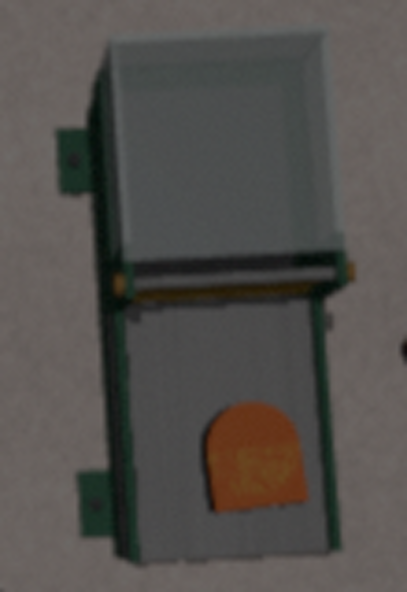

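```bash
sed -i 's/return -(g&im).sum()\/(g|im).sum()/return -float((g\&im).sum())\/float((g|im).sum())/' fit.py
cat > plan.py <<'E'
from fit import *
np.set_printoptions(precision=4,suppress=True)
YAW=0.075; O=np.array([.6117,-.1138,0]); Rc=R.from_euler('z',YAW).as_matrix()
def ch(p): return (Rc.T@(np.asarray(p)-O))*1000
def state(s=None):
    s=s or status.observe(); T=R.from_rotvec(s['tool_rot']).as_matrix()
    tip=s['tool_pos']+T[:,2]*.019
    print('t',s['time'],'tip ch',ch(tip).round(1),'lean',np.degrees(np.arcsin((Rc.T@T)[0,2])).round(1),'toolx ch',(Rc.T@T)[:,0],'F',s['force'],'w',s['gripper_width'],'q',s['joints'])
    return s,T
def target(xt,y,zt,lean,dyaw=0):
    """fingertip centre in chute mm, lean deg -> row (turn, shift) from the current pose"""
    s,T=state(); a=np.radians(lean); z=np.array([np.sin(a),0,-np.cos(a)])
    for sg in(1,-1):
        yy=np.array([0,sg,0.]); G=Rc@R.from_euler('z',dyaw).as_matrix()@np.c_[np.cross(yy,z),yy,z]
        rv=R.from_matrix(T.T@G).as_rotvec(); tcp=O+Rc@(np.array([xt,y,zt])/1000)-G[:,2]*.019
        print('turn',rv,'shift',(T.T@(tcp-s['tool_pos'])*1000).round(1),'deg',np.degrees(np.linalg.norm(rv)).round(1))
E
python3 - <<'E'
from plan import *
for n in('top','scene'):
    c=capture(n); X,P=heelfit(c); p,a,f=fitD(X); print(n,'heel ch',ch([*p,0])[:2],'yaw rel',a-YAW,'iou',f)
target(-165,-15,190,30)
E
```

```text
top heel ch [-113.7413  -12.3101] yaw rel 0.07869930863536835 iou 0.927087268605969
scene heel ch [-115.2066  -13.3107] yaw rel 0.0641997423001744 iou 0.9021468665007812
t 1.55 tip ch [-395.   749.2  231.3] lean -0.0 toolx ch [-0.9438  0.3304  0.0001] F [0.2269 0.1353 0.1537] w 0.08544682595598638 q [-1.3316  0.3322 -0.0647  1.4601  0.0216  1.3499 -0.0885]
turn [-0.0881 -0.5186 -0.329 ] shift [-460.6 -648.5   43.8] deg 35.6
turn [-0.7283  0.1237  2.7178] shift [-460.6 -648.5   43.8] deg 161.4
```

```bash
python3 -m inch '[[[-0.022,-0.13,-0.082],[-110,-164,11],30],[[-0.044,-0.26,-0.165],[-221,-328,22],30],[[-0.066,-0.39,-0.247],[-331,-491,33],30],[[-0.088,-0.519,-0.329],[-442,-655,44],30],[[-0.088,-0.519,-0.329],[-442,-655,44],30],[[-0.088,-0.519,-0.329],[-442,-655,44],30],[[-0.088,-0.519,-0.329],[-442,-655,44],30],[[-0.088,-0.519,-0.329],[-442,-655,44],30],[[-0.088,-0.519,-0.329],[-442,-655,44],30],[[-0.088,-0.519,-0.329],[-442,-655,44],30],[[-0.088,-0.519,-0.329],[-442,-655,44],30],[[-0.088,-0.519,-0.329],[-442,-655,44],30],[[-0.088,-0.519,-0.329],[-442,-655,44],30],[[-0.088,-0.519,-0.329],[-442,-655,44],30],[[-0.088,-0.519,-0.329],[-442,-655,44],30],[[-0.088,-0.519,-0.329],[-442,-655,44],30],[[-0.088,-0.519,-0.329],[-442,-655,44],30],[[-0.088,-0.519,-0.329],[-442,-655,44],30],[[-0.088,-0.519,-0.329],[-442,-655,44],30],[[-0.088,-0.519,-0.329],[-442,-655,44],30]]'
python3 -c "
from plan import *
target(-180,-13,103,30)"
```

```text
time: 3.55
tool_pos: [0.4187, -0.1463, 0.2067]
tool_rot: [-0.096, 2.615, 0.024]
force: [1.8, 1.3, -0.3]
gripper_width: 0.0303
finger_force: 0.0
t 3.55 tip ch [-185.4  -18.   190.3] lean 30.1 toolx ch [-0.8652  0.001  -0.5014] F [ 1.8034  1.3348 -0.3033] w 0.030263882856783744 q [ 0.1817 -0.3729  0.1802  2.331  -0.2289  0.7099  2.1484]
turn [-0.0019  0.0016 -0.001 ] shift [39.1  5.1 78.2] deg 0.2
turn [0.0024 0.0031 3.1406] shift [39.1  5.1 78.2] deg 179.9
```

```bash
python3 -m inch '[[[0,0,0],[10,5,20],30],[[0,0,0],[20,5,40],30],[[0,0,0],[29,5,58],30],[[0,0,0],[39,5,78],30],[[0,0,0],[39,5,78],30],[[0,0,0],[39,5,78],30]]'
python3 - <<'E'
from plan import *
target(-150,-13,103,30)
c=capture('scene');save(c,'d.png',(110,110,260,270),3)
E
```

```text
time: 4.15
tool_pos: [0.4244, -0.1374, 0.1191]
tool_rot: [-0.1, 2.615, 0.027]
force: [-0.8, -0.0, 0.6]
gripper_width: 0.0298
finger_force: 0.0
t 4.15 tip ch [-179.    -9.5  102.6] lean 30.1 toolx ch [-0.8656 -0.001  -0.5008] F [-0.7567 -0.0182  0.5852] w 0.029827388981694528 q [ 0.607  -0.19   -0.2225  2.4156 -0.5748  0.4993  2.4773]
turn [0.0007 0.0009 0.001 ] shift [-25.3  -3.5  14.2] deg 0.1
turn [-0.0014  0.0011 -3.1406] shift [-25.3  -3.5  14.2] deg 179.9
```

View pics/d.png

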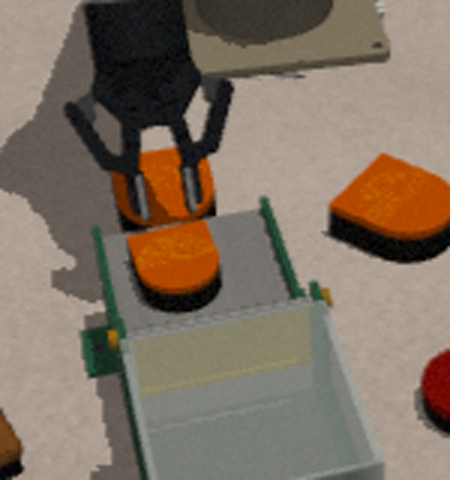

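```bash
python3 -m inch '[[[0,0,0],[-3,-3,6],30],[[0,0,0],[-12,-3,11],30],[[0,0,0],[-21,-3,16],30],[[0,0,0],[-28,-3,20],30],[[0,0,0],[-33,-3,23],30],[[0,0,0],[-33,-3,23],30]]'
python3 - <<'E'
from plan import *
target(-120,-13,100,35)
c=capture('scene'); X,P=heelfit(c); p,a,f=fitD(X); print('heel ch',ch([*p,0])[:2],'yaw rel',a-YAW,'iou',f,P[:,2].mean())
save(c,'e.png',(130,130,250,270),3.5)
E
```

```text
time: 4.8
tool_pos: [0.4653, -0.1373, 0.116]
tool_rot: [-0.1, 2.616, 0.027]
force: [0.4, -0.5, 0.0]
gripper_width: 0.03
finger_force: 0.0
t 4.8 tip ch [-138.3  -12.4   99.6] lean 30.0 toolx ch [-0.8656 -0.0015 -0.5007] F [ 0.4214 -0.5114  0.0381] w 0.029950458461856413 q [ 0.5891 -0.0901 -0.2556  2.3399 -0.525   0.4534  2.4009]
turn [ 0.0007 -0.0865  0.0015] shift [-14.4  -0.6   8.9] deg 5.0
turn [ 0.1358  0.0012 -3.1371] shift [-14.4  -0.6   8.9] deg 179.9
heel ch [-92.7134 -13.8337] yaw rel -0.010322897297773179 iou 0.8958489694590381 0.11646810010868433
```

View pics/e.png

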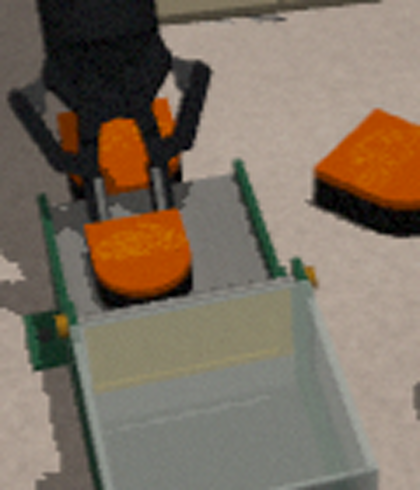

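```bash
python3 -m inch '[[[0,-0.02,0],[-8,0,5],30],[[0,-0.04,0],[-16,0,9],30],[[0,-0.06,0],[-23,0,14],30],[[0,-0.08,0],[-31,0,19],30],[[0,-0.1,0],[-39,0,23],30],[[0,-0.12,0],[-47,0,28],30],[[0,-0.14,0],[-55,0,33],30],[[0,-0.14,0],[-62,0,38],30],[[0,-0.14,0],[-70,0,42],30],[[0,-0.14,0],[-78,0,47],30],[[0,-0.14,0],[-78,0,47],30]]'
python3 - <<'E'
from plan import *
target(-8,-13,100,38)
c=capture('scene');print([o for o in place_of('heel_center','scene')]); save(c,'f.png',(130,130,250,270),3.5)
E
```

```text
time: 5.95
tool_pos: [0.5532, -0.1303, 0.1135]
tool_rot: [-0.096, 2.479, 0.03]
force: [-1.5, -1.1, -0.4]
gripper_width: 0.0299
finger_force: 0.6
t 5.95 tip ch [-47.9 -12.1  98.5] lean 37.9 toolx ch [-0.7894 -0.0023 -0.6139] F [-1.4661 -1.064  -0.4258] w 0.029863261882149356 q [ 0.7525  0.0838 -0.4898  2.2495 -0.7487  0.2562  2.6004]
turn [-0.0005 -0.0022  0.0023] shift [-32.3  -1.   23.3] deg 0.2
turn [ 0.0035 -0.0008 -3.1393] shift [-32.3  -1.   23.3] deg 179.9
[{'point': [244.3, 180.9], 'conf': 0.77}]
```

View pics/f.png

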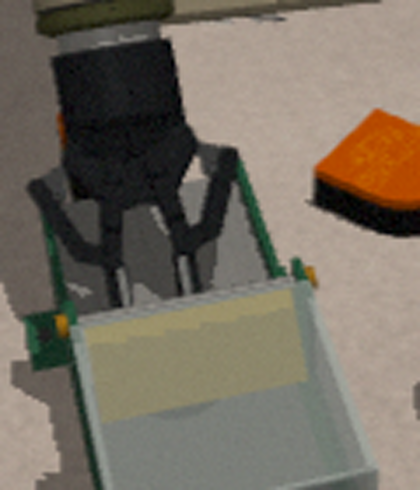

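```bash
python3 -m inch '[[[0,0.05,0],[-1,0,0],30],[[0,0.1,0],[-2,0,0],30],[[0,0.15,0],[-3,0,0],30],[[0,0.15,0],[-3,0,0],30]]'
python3 - <<'E'
from plan import *
target(-8,-13,99,29)
E
```

```text
time: 6.45
tool_pos: [0.5566, -0.1309, 0.1166]
tool_rot: [-0.101, 2.628, 0.021]
force: [-0.2, -0.8, 0.5]
gripper_width: 0.0301
finger_force: 0.2
t 6.45 tip ch [-46.9 -13.  100.1] lean 29.3 toolx ch [-0.8719 -0.0024 -0.4897] F [-0.1925 -0.8179  0.4877] w 0.030081641158109438 q [ 0.5801  0.1038 -0.3565  2.1439 -0.2728  0.4234  2.1038]
turn [-0.0027  0.0056  0.0024] shift [-33.5  -0.1  20. ] deg 0.4
turn [-0.0088 -0.0042 -3.1392] shift [-33.5  -0.1  20. ] deg 179.9
```

```bash
python3 -m inch '[[[0,0,0],[-9,0,5],30],[[0,0,0],[-17,0,10],30],[[0,0,0],[-24,0,14],30],[[0,0,0],[-31,0,18],30],[[0,0,0],[-36,0,21],30],[[0,0,0],[-36,0,21],30],[[0,0,0],[-36,0,21],30]]'
python3 - <<'E'
from plan import *
target(3,-13,99,29)
c=capture('scene'); t=capture('top');print([o for o in place_of('heel_center','scene')])
save(c,'g.png',(140,170,250,280),3.6); save(t,'g2.png',(270,90,360,200),3.6)
a=cv2.imread('pics/g.png');b=cv2.imread('pics/g2.png');cv2.imwrite('pics/g3.png',np.hstack([a,cv2.convertScaleAbs(b,alpha=1.6)]))
E
```

```text
time: 7.15
tool_pos: [0.5972, -0.128, 0.1147]
tool_rot: [-0.099, 2.629, 0.023]
force: [-0.4, 0.3, 0.0]
gripper_width: 0.0301
finger_force: 0.0
t 7.15 tip ch [ -6.3 -13.1  98.2] lean 29.3 toolx ch [-0.8722 -0.0006 -0.4891] F [-0.3548  0.2833  0.0413] w 0.03008813334831989 q [ 0.5281  0.1851 -0.3417  2.057  -0.1796  0.4227  1.9989]
turn [-0.0017  0.0049  0.0006] shift [-8.6  0.   3.8] deg 0.3
turn [-0.0078 -0.0026 -3.141 ] shift [-8.6  0.   3.8] deg 180.0
[{'point': [240.1, 179.4], 'conf': 0.65}]
```

View pics/g3.png

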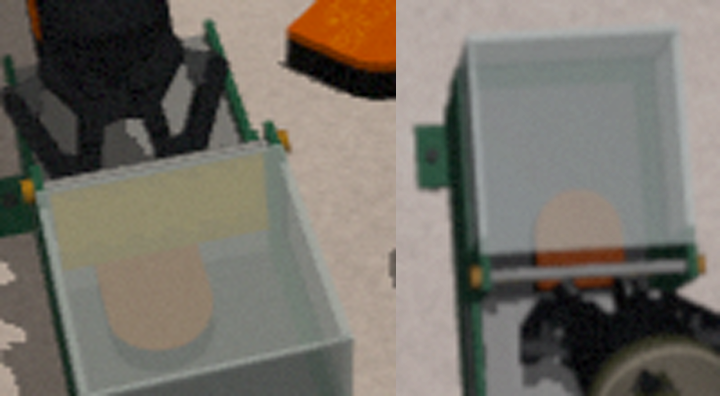

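The heel is through the doorway with the flap resting on it, but it may still be hanging on the step. I'll push a little further.

```bash
python3 -m inch '[[[0,0,0],[-3,0,2],30],[[0,0,0],[-6,0,4],30],[[0,0,0],[-10,0,5],30],[[0,0,0],[-10,0,5],30],[[0,0,0],[-10,0,5],30]]'
python3 - <<'E'
from plan import *
target(-60,-13,103,29)
c=capture('scene'); t=capture('top')
save(c,'i.png',(140,170,250,280),3.6); save(t,'i2.png',(270,90,360,200),3.6)
a=cv2.imread('pics/i.png');b=cv2.imread('pics/i2.png');cv2.imwrite('pics/i3.png',np.hstack([a,cv2.convertScaleAbs(b,alpha=1.6)]))
E
```

```text
time: 7.8
tool_pos: [0.6085, -0.1271, 0.1154]
tool_rot: [-0.099, 2.629, 0.023]
force: [0.1, 0.1, 1.1]
gripper_width: 0.0302
finger_force: 0.1
t 7.8 tip ch [  5.1 -13.   98.9] lean 29.3 toolx ch [-0.8721 -0.0009 -0.4893] F [0.1352 0.094  1.1469] w 0.03018880499539933 q [ 0.5107  0.2047 -0.3336  2.0318 -0.158   0.4265  1.9741]
turn [-0.0018  0.0051  0.0009] shift [ 54.6  -0.  -35.5] deg 0.3
turn [-0.0081 -0.0028 -3.1407] shift [ 54.6  -0.  -35.5] deg 180.0
```

View pics/i3.png

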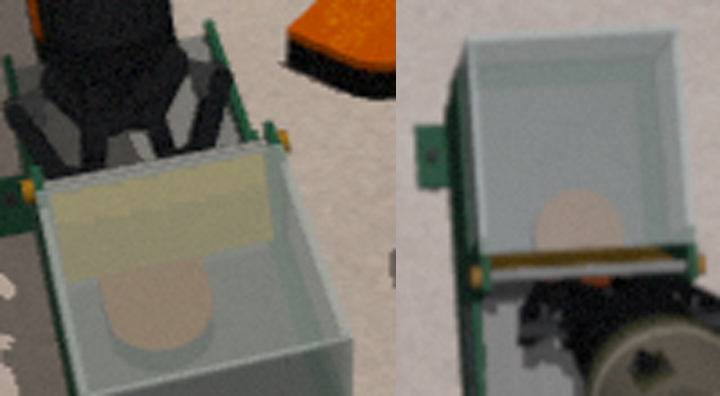

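Run:
```python
from plan import *
c=capture('top')
for z in(.084,.1,.116):
    print(z,'front',ch(w(c,320.5,90+190/3.6,z=z)),'rear',ch(w(c,320.5,90+290/3.6,z=z)))
c=capture('scene')
# front in scene: crop (155,350)-> 
for z in(.084,.1): print(ch(w(c,140+155/3.6,170+350/3.6,z=z)))
hsv=cv2.cvtColor(c['color'],cv2.COLOR_RGB2HSV);P=cloud(c)
t=capture('top');P=cloud(t);rgb=t['color']
for v in range(140,176,2): print(v,rgb[v,321],ch(P[v,321]))
```

```text
0.084 front [ 67.4527 -13.3867  84.    ] rear [-4.9441 -8.1185 84.    ]
0.1 front [ 63.956   -9.9898 100.    ] rear [ -7.1931  -4.8124 100.    ]
0.116 front [ 60.4593  -6.5929 116.    ] rear [ -9.4421  -1.5063 116.    ]
[ 70.0014 -18.2672  84.    ]
[ 82.858  -19.7911 100.    ]
140 [83 85 85] [ 55.506    2.9357 168.7   ]
142 [87 85 83] [ 50.8936   3.1282 167.9732]
144 [94 85 78] [ 45.7467   3.8479 169.7152]
146 [94 86 80] [ 41.1154   4.0658 169.1105]
148 [93 84 77] [ 36.96     3.7849 166.1587]
150 [95 85 78] [ 31.7268   4.63   168.5034]
152 [96 86 79] [ 27.1711   4.7613 167.4881]
154 [95 87 80] [ 22.6264   4.873  166.3782]
156 [94 84 78] [ 17.2276   5.9704 169.937 ]
158 [84 74 66] [ 13.0993   5.5944 166.5148]
160 [49 37 15] [ 17.2704  -5.0817 114.0719]
162 [53 40 18] [  8.3467   0.2493 137.7375]
164 [72 70 65] [ -0.1672   5.3761 160.5217]
166 [60 54 52] [ -4.3249   4.8967 156.5654]
168 [20  9  4] [-10.2669   6.8847 164.4274]
170 [3 4 4] [-17.0478  10.2308 178.8467]
172 [3 3 3] [-21.3107   9.9833 176.0246]
174 [6 5 9] [-27.0151  11.9784 184.0099]
```

The two cameras agree on a front edge at z≈83 mm, and the visible top runs from x≈-5 to 67 mm, about 72 mm long. The fingers reach x≈+14 at z≈104 without touching the heel, so it lies flat in the tray. I'll withdraw now.

```bash
python3 -m inch '[[[0,0,0],[13,0,-8],30],[[0,0,0],[30,0,-18],30],[[0,0,0],[50,0,-31],30],[[0,0,0],[75,0,-46],30],[[0,0,0],[100,0,-60],30],[[0,0,0],[100,0,-75],30],[[0,0,0],[90,0,-110],30],[[0,0,0],[80,0,-140],30],[[0,0,0],[80,0,-140],30],[[0,0,0],[80,0,-140],30],[[0,0,0],[80,0,-140],30],[[0,0,0],[80,0,-140],30],[[0,0,0],[80,0,-140],30]]'
python3 - <<'E'
from plan import *
state()
c=capture('scene'); t=capture('top')
save(c,'k.png',(140,170,250,280),3.6); save(t,'k2.png',(270,90,360,200),3.6)
a=cv2.imread('pics/k.png');b=cv2.imread('pics/k2.png');cv2.imwrite('pics/k3.png',np.hstack([a,cv2.convertScaleAbs(b,alpha=1.6)]))
for l in('polish_tin','glue_bottle','shoe_brush'): print(l,[np.round(o['bbox']) for o in find_in(l,'top')[:1]])
E
```

```text
time: 9.35
tool_pos: [0.4702, -0.1371, 0.1974]
tool_rot: [-0.099, 2.63, 0.024]
force: [0.7, -0.6, -0.3]
gripper_width: 0.0302
finger_force: 0.0
t 9.35 tip ch [-133.6  -12.6  180.8] lean 29.2 toolx ch [-0.8728 -0.0003 -0.4881] F [ 0.6797 -0.6112 -0.2759] w 0.03015876749596397 q [ 0.6962 -0.2052 -0.3433  2.2279 -0.4351  0.677   2.2714]
polish_tin [array([230., 162., 257., 190.])]
glue_bottle [array([374., 141., 402., 166.])]
shoe_brush [array([371., 175., 398., 218.])]
```

View pics/k3.png

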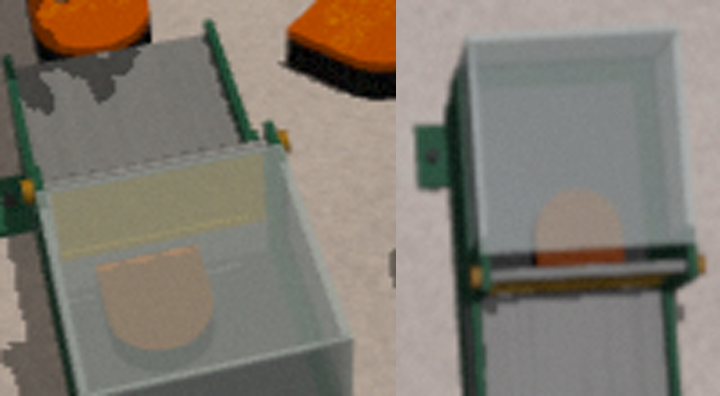

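The heel lies flat in the tray, with its whole straight rear edge visible at crop (150,258). The flap hangs shut, the deck is empty, and the bystanders haven't moved. I'll hand in.

```bash
python3 -c "
from cell import r
print(r.sign_off())"
```

```text
the job is handed in; nothing more can be done
None
```

The heel was pushed through the flap and lies flat in the catch tray, the fingers are out, the flap is shut, and the job was handed in at about 9.5 s; one risk is that joint 7 briefly read 2.6004 rad against its stated 2.6 limit.

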